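Clip down the lower case and start the shaker

TASK

The two red lid clips of the case clamped on the blue shaker have popped up: keeping the vial rack upright, lift it off the top of the case and stand it on the black mat, then press each clip down until it snaps flat. Put the rack back squarely on the four corner posts, let go of it, and only then press the orange start button on the white control box right down past its click and release it. Leave the amber bottle and the glass beaker standing where they are.

Things in the scene. Friction and masses are not known exactly. Their poses are not given: they have to be found in the camera images.
- rack_handle (a point): centre of the black bar handle on the loose vial rack: bar 120 mm long (x), 16 mm wide (y), 16 mm high, carried by a post 55 mm either way along x, free below in between. Its centre is 92 mm above the rack's underside and 32 mm above the caps of the vials beside it, so fingers can reach about 25 mm below the bar's centre. z up.
- rack_center (a point): centre of the vial rack (white block, ten capped amber vials, aluminium base 158 mm along x, 118 mm along y; 100 mm high; 0.3 to 0.65 kg): 50 mm above its underside, 42 mm below the handle's centre. It starts on the four corner posts of the case on the shaker; either way round is fine when put back.
- deck_mid (a point): middle of the level of the tops of the case's four grey corner posts: the rack's underside belongs at this height, its centre over this point, its long side along this x; z up. Guide lips at the corners rise 8 mm above the post tops and leave the rack 6 mm of play on each side.
- lid_mid (a point): middle of the upper face of the case's grey lid, 34 mm below the post tops and 107 mm above the bench. The case (180 mm along x, 140 mm along y) sits on the blue shaker (260 x 210 mm); both are fixed. The posts fill the corners (24 x 24 mm); the two red clips lie between them.
- clip_left_pad (a point): place to press on the left (+y of lid_mid) red clip: on its top face, 38 mm from its hinge. The clip is a paddle 64 mm (along lid_mid's x) by 50 mm, 8 mm thick, hinged at its inner edge 8 mm from the case's middle line, rising outwards when popped up. The rack covers it until lifted off. Flat, this point is 10 mm above the lid, about 13 mm lower than popped up.
- clip_right_pad (a point): the same point on the right (-y of lid_mid) red clip, which mirrors the left one
- clip_left (a joint): angle of the left clip: 0 popped up (it springs back to here), 0.36 rad flat and latched. Pushed down at its pad, it resists with up to about 8 N (near 0.1 rad), then less, nothing at 0.2 rad; beyond that it snaps flat by itself against a hard stop and stays.
- clip_right (a joint): the same for the right clip
- mat_mid (a point): centre of the upper face of the black rubber mat (220 mm along its x, 190 mm along y, 4 mm thick, fixed) on which the rack is set aside. It lies to the left or the right of the shaker.
- button_top (a point): centre of the top face of the orange start button (38 mm across, facing up, 16 mm proud) on the white control box (150 x 120 mm, 53 mm high, fixed), which stands on the other side of the shaker from the mat
- start_button (a joint): how far the start button is pressed, m: 0 up, 0.008 fully down. It resists with up to about 8 N near 0.004, then gives way to about 3 N at the bottom (the click), then a hard stop. It springs up when released.
- bottle: bystander: amber bottle, 60 mm across, 140 mm high, loose; origin at the middle of its foot
- beaker: bystander: glass beaker, 72 mm across, 95 mm high, loose; origin at the middle of its foot
Things that resemble listed ones, but are neither listed nor needed, are in the scene too. Leave any green look-alike of the part that bears rack_handle alone.

How it is judged:
On the way, in this order (a step that is already met when the one before it is completed fails the run):
1. the rack stands upright on the black mat, let go (horizontal distance between rack_center and mat_mid below 0.06 m and z of rack_center in the frame of mat_mid between 0.044 and 0.056 m and angle between rack_center's own z axis and vertical below 0.08 rad and contact force between the fingers and rack below 0.2 N), for 0.2 s.
2. both red clips are snapped flat, the rack still on the mat (value of joint each of clip_left, clip_right above 0.31 rad and horizontal distance between rack_center and mat_mid below 0.06 m and z of rack_center in the frame of mat_mid between 0.044 and 0.056 m and angle between rack_center's own z axis and vertical below 0.08 rad), for 0.2 s.
3. the rack stands squarely on the four posts, let go, both clips flat (x of rack_center in the frame of deck_mid between -0.01 and 0.01 m and y of rack_center in the frame of deck_mid between -0.01 and 0.01 m and z of rack_center in the frame of deck_mid between 0.045 and 0.055 m and angle between rack_center's own z axis and vertical below 0.08 rad and angle between the x axis of rack_center and the x axis of deck_mid, either way round below 0.15 rad and value of joint each of clip_left, clip_right above 0.31 rad and contact force between the fingers and rack below 0.2 N), for 0.2 s.
4. the start button is pressed past its click (value of joint start_button above 0.006 m and x of rack_center in the frame of deck_mid between -0.01 and 0.01 m and y of rack_center in the frame of deck_mid between -0.01 and 0.01 m and z of rack_center in the frame of deck_mid between 0.045 and 0.055 m and angle between rack_center's own z axis and vertical below 0.08 rad and angle between the x axis of rack_center and the x axis of deck_mid, either way round below 0.15 rad), for 0.04 s.
At the end, for the whole second after the job is handed in: The rack stands at rest and let go on the four posts (centre within 10 mm along and across the case, height within 5 mm, upright within 0.08 rad, long side along the case within 0.15 rad), both clips are flat (above 0.31 rad), and the start button, pressed beyond 6 mm, is up again (under 2 mm) (all of step 3 and value of joint start_button below 0.002 m and linear speed of rack below 0.02 m/s); the robot touches nothing.
It fails at once if the start button is pressed (beyond 5 mm) while the rack is not back on its posts or a clip is up (value of joint start_button above 0.005 m and not (x of rack_center in the frame of deck_mid between -0.01 and 0.01 m and y of rack_center in the frame of deck_mid between -0.01 and 0.01 m and z of rack_center in the frame of deck_mid between 0.045 and 0.055 m and angle between rack_center's own z axis and vertical below 0.08 rad and angle between the x axis of rack_center and the x axis of deck_mid, either way round below 0.15 rad and value of joint each of clip_left, clip_right above 0.31 rad)).
It fails at once if the rack is tipped by more than 0.5 rad (angle between rack_center's own z axis and vertical above 0.5 rad).
It fails at once if a bystander (bottle or beaker) is moved by more than 30 mm (distance of any of bottle, beaker from where it was at the start of the episode above 0.03 m).
It also fails if it takes over 72 s, if anything falls off the work surface, if the arm or the gripper's body presses on something with over 40 N, if the wrist force passes 120 N, or if a joint passes its speed limit or range.

ROBOT

A 7-joint arm with a two-finger parallel gripper is mounted at the origin on the work surface. World frame = base frame: x ahead of the robot, y to its left, z up, the work surface at z = 0. Lengths are in m, angles in rad, forces in N, time in s.
With the tool pointing down it reaches from about 0.4 to 0.925 m from the base axis. Payload 5.6 kg.
Tool frame: the origin (TCP) lies on the centre line of the jaws, within the pads' length; the fingertips stand 11 mm ahead of it and the grasp point (between the pads) lies 8 mm behind it (arm.tcp_to_tips is the distance from the TCP to the fingertips, in m); z points along the fingers, x is the direction in which the jaws open and shut, and the axes are right-handed (so a half turn about z gives the same grasp; the last joint's range is limited). The gripper opens to 85 mm and grips with 20 to 120 N. Pads are 22 mm wide; open, the fingers measure 114 mm over their backs; the gripper's body (76 mm by 85 mm) begins 54 mm behind the grasp point. The pads swing forward as they close: fully open they stand 13 mm farther back than shut.
Start: joints at [-1.218, 0.468, -0.012, 1.603, 0.006, 1.071, -0.056], TCP at [0.251, 0.6, 0.242] pointing down, gripper open.
Joint ranges: [-2.53, 2.53], [-0.31, 2.02], [-1.57, 1.55], [0.28, 2.44], [-1.29, 4.43], [0.15, 1.84], [-2.92, 2.92]. Speed limits (rad/s): [2.57, 2.57, 3.14, 3.14, 3.14, 3.14, 3.14].

INTERFACE

Orientations are given as [roll, pitch, yaw] about the fixed x, y, z axes, in that order (R = Rz(yaw) Ry(pitch) Rx(roll)).
In Python, from workcell import monitor, optics, workorder, arm gives the robot as it stands.
- The arm moves only by the tool step_arm, never from a script. Its argument "rows" is one flat list of numbers, 4 for each row, row after row: the shift along the tool's x, y, z each as a share of 0.2 m, from -1 to 1, then the turn about the tool's z as a share of 0.12 rad, from -1 to 1. A call has 1 to 8 rows; each row shifts and turns the commanded pose from where the row before left it, along the tool's axes as they then stand; what a row does not reach is not made up. A row lasts 1/10 s, in which the tool goes at most 50 mm and 8.59 degrees, less where a joint would pass 70% of its speed; a pose out of reach is approached as far as the arm can. A call with a number of a shift or a turn outside -1 to 1 is refused whole. A call with a gripper value outside its range is refused whole. "hand" is the opening, from 0 (shut) to 1 (fully open), set as the call begins (left out, the last holds). The fingers move at their own pace and stop on an object; the grip force is fixed at half the most. Time passes only in rows, so rows that do not move let the fingers close. It gives the time, the measured TCP pose, the force and the opening at its end, in the units of the state.
- monitor.get_state(): the state, without advancing time (a new reading comes with each control period).
- optics.get_image(name): name is "scene" or "top" or "wrist"; returns a dict with "pixels" (384x512x3 uint8, blue, green, red), "mtx" (3x3 intrinsics, pixels), "k1" (the pictures are not rectified: a ray, as slopes to the right and down, at radius r is drawn at 1 + k1 r^2 times it, then the intrinsics apply), "origin" and "orientation" of the camera in the world; the wrist camera has in their place "mount" (4x4, takes a point from camera to tool coordinates, whose origin is the TCP and whose axes are the tool frame's). Camera axes: x right, y down, z forward; pixel columns grow to the right and rows downward; lengths in m; the calibration is good to about 2 mm. A picture is of the moment at which its call begins: read the wrist's pose just before it. There is no depth.
- workorder.job_done(): hands the job in, once; it reports no verdict.
The state is a dict: "time_s": time; "q": joint angles; "qvel": joint speeds; "tau": joint torques, N m; "tcp_pos": TCP position; "ee_rot": TCP orientation; "wrist_force": force on the tool from outside, world axes, zero at the start; "torque": the same for the moment, N m; "gripper_width": finger opening in m.
Only numpy, scipy, OpenCV 4.12 (cv2) and the standard library are available. Lean on these libraries where they do the work, as an engineer would, in place of code of your own. Each camera call takes 0.05 s, during which the arm holds its last target.

## Working session

There is one attempt and no reset: what is moved stays moved. The work goes in short steps, Python scripts to look and compute and a tool call to move; the robot and the scene stay as the last step left them, time stands still between calls to the robot, and variables do not carry over. Pictures are saved under pics/ and viewed, and the job is handed in when it is done.

Besides the shell and the picture viewer there is one more tool, called after ">>>" by a JSON object that holds its "op" and its "data". step_arm: Moves the arm, as the interface text tells. Its arguments: {"type":"object","properties":{"rows":{"type":"array","items":{"type":"number","minimum":-1,"maximum":1}},"hand":{"type":"number"}},"required":["rows"]}

```bash
mkdir -p pics; ls; python3 - <<'E'
from workcell import monitor, optics, workorder, arm
import cv2
print(monitor.get_state()); print([a for a in dir(arm) if a[0]!='_'], arm.tcp_to_tips)
for n in ("scene","top","wrist"):
    d=optics.get_image(n); cv2.imwrite(f"pics/a_{n}.png",d["pixels"])
    print(n,{k:v for k,v in d.items() if k!="pixels"})
E
```

```text
pics
{'time_s': 0.0, 'q': array([-1.21800746,  0.46836362, -0.01161927,  1.60362912,  0.00598979,
        1.07140984, -0.05629301]), 'qvel': array([-8.96563154e-04, -1.10712072e-03,  1.60685321e-03, -8.48816357e-04,
        7.53529212e-04,  8.82567042e-05,  1.18504509e-03]), 'tau': array([-1.25654647e-04, -5.32380867e+01,  2.13171879e-02, -2.51294839e+01,
        1.13683142e-02,  7.78077403e-03,  6.22528503e-06]), 'tcp_pos': array([0.25043948, 0.59922752, 0.24134484]), 'ee_rot': array([3.14148475e+00, 1.77193434e-03, 1.17496020e+00]), 'wrist_force': array([ 1.04153652, -0.22754809,  0.16996177]), 'torque': array([ 0.01991247, -0.0122864 ,  0.02158223]), 'gripper_width': 0.08553026708847761}
['PlanningError', 'tcp_to_tips'] 0.011
scene {'mtx': array([[358.4654651 ,   0.        , 257.51318138],
       [  0.        , 358.4654651 , 195.47146161],
       [  0.        ,   0.        ,   1.        ]]), 'k1': -0.07268936844612177, 'origin': array([0.89255962, 0.70049473, 0.9848772 ]), 'orientation': array([-2.38163209e+00,  9.23879173e-05,  2.58202058e+00])}
top {'mtx': array([[419.22139169,   0.        , 258.90260763],
       [  0.        , 419.22139169, 187.46071119],
       [  0.        ,   0.        ,   1.        ]]), 'k1': 0.010476470744838342, 'origin': array([0.38747929, 0.0028556 , 1.42517015]), 'orientation': array([-3.08359841, -0.00981841, -1.56289995])}
wrist {'mtx': array([[266.98615668,   0.        , 259.14973197],
       [  0.        , 266.98615668, 189.85547204],
       [  0.        ,   0.        ,   1.        ]]), 'k1': -0.020926833985423613, 'mount': array([[ 9.99999990e-01, -1.38601642e-04,  4.91386169e-06,
        -2.14948151e-04],
       [ 1.30705196e-04,  9.53691566e-01,  3.00786271e-01,
        -7.72772781e-02],
       [-4.63757794e-05, -3.00786267e-01,  9.53691575e-01,
        -1.32247308e-01],
       [ 0.00000000e+00,  0.00000000e+00,  0.00000000e+00,
         1.00000000e+00]])}
```

View pics/a_scene.png

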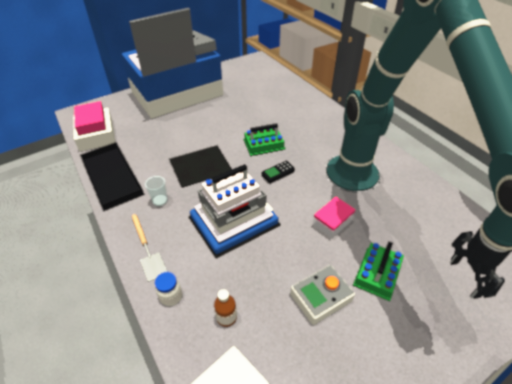

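View pics/a_top.png

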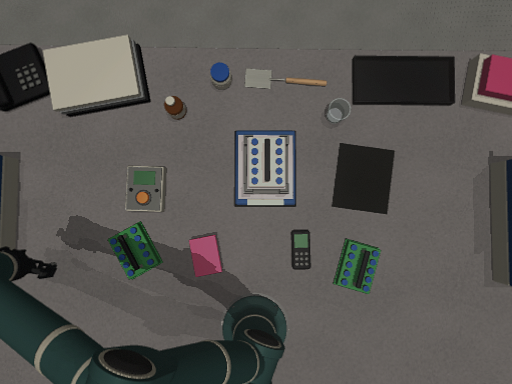

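View pics/a_wrist.png

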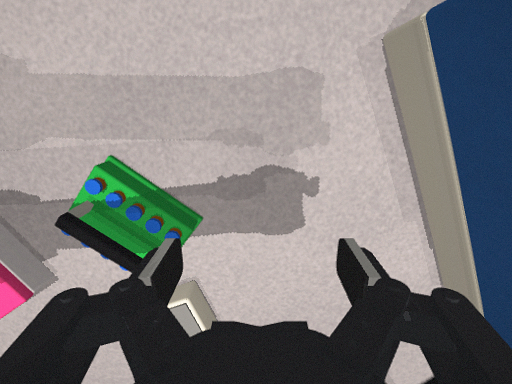

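```bash
cat > h.py <<'E'
from workcell import monitor, optics, workorder, arm
import cv2, numpy as np
from scipy.spatial.transform import Rotation as R
def cam(d,st=None):
    if "mount" in d:
        T=np.eye(4);T[:3,:3]=R.from_euler('xyz',st["ee_rot"]).as_matrix();T[:3,3]=st["tcp_pos"]
        T=T@d["mount"];return T[:3,3],T[:3,:3]
    return np.array(d["origin"]),R.from_euler('xyz',d["orientation"]).as_matrix()
def shot(n,name=None):
    st=monitor.get_state(); d=optics.get_image(n); o,M=cam(d,st)
    if name: cv2.imwrite(f"pics/{name}.png",d["pixels"])
    return d,o,M
def pix2w(c,uv,z):
    d,o,M=c; K=d["mtx"];k=d["k1"]
    x=cv2.undistortPoints(np.array([[uv]],float),K,np.array([k,0,0,0,0.]))[0,0]
    r=M@np.array([x[0],x[1],1]); return o+r*(z-o[2])/r[2]
def w2pix(c,p):
    d,o,M=c; q=M.T@(np.array(p,float)-o); x=q[:2]/q[2]; f=1+d["k1"]*(x@x)
    return (d["mtx"]@np.array([x[0]*f,x[1]*f,1]))[:2]
def zoom(n,src,u0,v0,w,h,s):
    im=src[v0:v0+h,u0:u0+w]; cv2.imwrite(f"pics/{n}.png",cv2.resize(im,None,fx=s,fy=s,interpolation=cv2.INTER_CUBIC))
E
python3 - <<'E'
from h import *
c=shot("top"); p=c[0]["pixels"]
zoom("z1",p,215,115,200,110,4); zoom("z2",p,110,85,100,140,4)
E
```

```text
(no output)
```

View pics/z1.png

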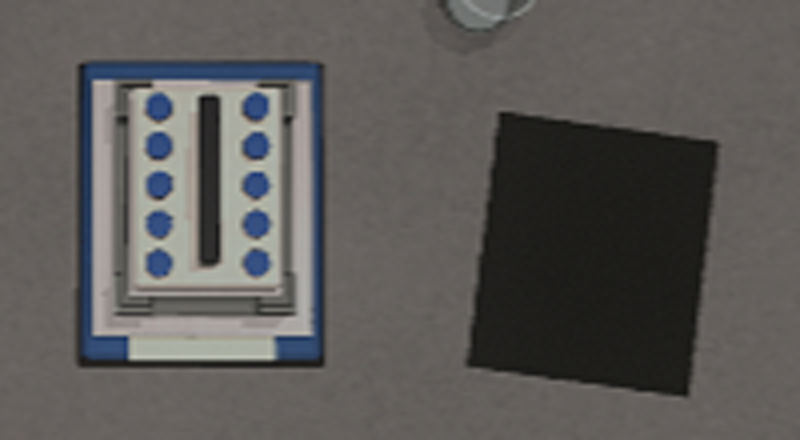

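View pics/z2.png

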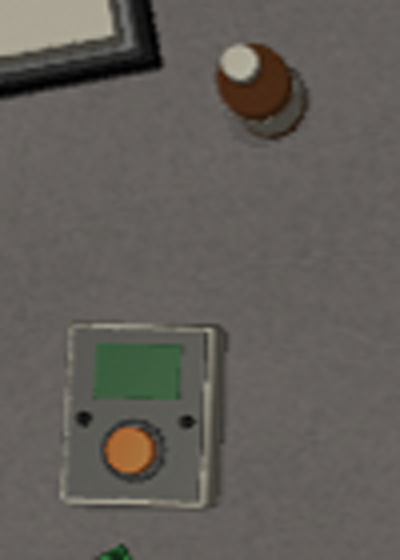

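```bash
python3 - <<'E'
from h import *
c=shot("top")
f=lambda u,v,z,o=(215,115):pix2w(c,((u+.5)/4-.5+o[0],(v+.5)/4-.5+o[1]),z)
for n,u,v,z in [("bar top far",209,95,.241),("bar near",209,266,.241),("bar mid",209,180.5,.241),
 ("cap FL",159,106,.201),("cap FR",256,106,.201),("cap NL",159,262,.201),("cap NR",256,262,.201),
 ("post FL",115,84,.149),("post FR",295,84,.149),("post NL",115,313,.149),("post NR",295,313,.149)]: print(n,f(u,v,z).round(4))
for u,v in [(500,112),(718,143),(689,396),(468,366)]: print("mat",f(u,v,.004).round(4))
q=[f(u,v,.004) for u,v in [(500,112),(718,143),(689,396),(468,366)]]; print(np.mean(q,0))
o=(110,85)
print("btn",f(130,450,.069,o)); 
for u,v in [(68,324),(214,326),(207,508),(62,500)]: print("box",f(u,v,.053,o).round(4))
print("bottle",f(275,105,.0,o),"beaker",pix2w(c,(337,112),0.0))
s=monitor.get_state();print(s["time_s"],s["tcp_pos"],s["ee_rot"])
E
```

```text
bar top far [ 0.5966 -0.0298  0.241 ]
bar near [ 0.4745 -0.0307  0.241 ]
bar mid [ 0.5354 -0.0303  0.241 ]
cap FL [0.5951 0.0058 0.201 ]
cap FR [ 0.5958 -0.0656  0.201 ]
cap NL [0.4801 0.0048 0.201 ]
cap NR [ 0.4807 -0.0662  0.201 ]
post FL [0.6207 0.0398 0.149 ]
post FR [ 0.622  -0.0984  0.149 ]
post NL [0.4448 0.0381 0.149 ]
post NR [ 0.4459 -0.0991  0.149 ]
mat [ 0.6261 -0.2855  0.004 ]
mat [ 0.6011 -0.472   0.004 ]
mat [ 0.3849 -0.445   0.004 ]
mat [ 0.4088 -0.2576  0.004 ]
[ 0.50522429 -0.36501104  0.004     ]
btn [0.43191888 0.36650356 0.069     ]
box [0.5352 0.4238 0.053 ]
box [0.5347 0.3046 0.053 ]
box [0.3857 0.3072 0.053 ]
box [0.3913 0.4249 0.053 ]
bottle [0.73133732 0.26803868 0.        ] beaker [ 0.7330324  -0.27750405  0.        ]
0.25 [0.25057695 0.5995032  0.2418373 ] [3.14150960e+00 8.03133403e-04 1.17491928e+00]
```

>>> {"op": "step_arm", "data": {"rows": [0,0,-0.12,-1,0,0,-0.12,-1,0,0,-0.12,-1,0,0,0,-0.36,0,0,0,0], "hand": 1}}

```text
time_s: 0.75
tcp_pos: [0.2508, 0.5999, 0.315]
ee_rot: [3.141, -0.001, 1.578]
wrist_force: [-0.6, -0.5, -0.1]
gripper_width: 0.0854
```

>>> {"op": "step_arm", "data": {"rows": [-0.2,0.09,0,0,-0.2,0.09,0,0,-0.2,0.09,0,0,-0.2,0.09,0,0,-0.2,0.09,0,0,-0.2,0.09,0,0,-0.2,0.09,0,0,-0.2,0.09,0,0]}}

```text
time_s: 1.55
tcp_pos: [0.3971, 0.2787, 0.3137]
ee_rot: [-3.141, 0.001, 1.577]
wrist_force: [0.8, 0.8, 0.3]
gripper_width: 0.0853
```

>>> {"op": "step_arm", "data": {"rows": [-0.2,0.09,0,0,-0.2,0.09,0,0,-0.2,0.09,0,0,-0.2,0.09,0,0,-0.2,0.09,0,0,-0.2,0.09,0,0,-0.2,0.09,0,0,0,0,0,0]}}

```text
time_s: 2.35
tcp_pos: [0.526, -0.005, 0.3138]
ee_rot: [-3.142, 0.003, 1.567]
wrist_force: [0.6, -0.0, 0.0]
gripper_width: 0.0855
```

>>> {"op": "step_arm", "data": {"rows": [-0.12,0.045,0,0,0,0,0,0,0,0,0,0]}}

```text
time_s: 2.65
tcp_pos: [0.5336, -0.0217, 0.3136]
ee_rot: [-3.14, -0.0, 1.577]
wrist_force: [0.2, 0.1, 0.6]
gripper_width: 0.085
```

```bash
python3 - <<'E'
from h import *
c=shot("wrist","w1"); st=monitor.get_state(); print(st["tcp_pos"],st["ee_rot"])
for p in [(.5966,-.0298,.241),(.4745,-.0307,.241)]: print(w2pix(c,p))
E
```

```text
[ 0.53366642 -0.02097802  0.31377384] [-3.14036699e+00 -5.63460659e-04  1.57858210e+00]
[249.73227849 270.90248797]
[247.79201027 131.12259011]
```

View pics/w1.png

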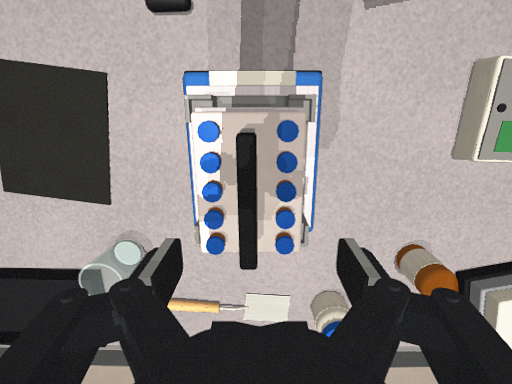

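>>> {"op": "step_arm", "data": {"rows": [-0.048,0.01,0,0,0,0,0,0,0,0,0.1,0,0,0,0.1,0,0,0,0.1,0,0,0,0.1,0,0,0,0,0], "hand": 0.6}}

```text
time_s: 3.4
tcp_pos: [0.5345, -0.0314, 0.2319]
ee_rot: [-3.136, 0.0, 1.578]
wrist_force: [0.6, 0.1, -0.2]
gripper_width: 0.051
```

>>> {"op": "step_arm", "data": {"rows": [0,0,0.035,0,0,0,0,0,0,0,0,0]}}

```text
time_s: 3.7
tcp_pos: [0.5367, -0.0318, 0.2281]
ee_rot: [3.14, -0.0, 1.578]
wrist_force: [0.3, 0.4, -0.8]
gripper_width: 0.0514
```

>>> {"op": "step_arm", "data": {"rows": [0,0,0,0,0,0,0,0,0,0,0,0,0,0,0,0,0,0,0,0,0,0,0,0], "hand": 0}}

```text
time_s: 4.3
tcp_pos: [0.5366, -0.0319, 0.2279]
ee_rot: [3.141, -0.0, 1.578]
wrist_force: [-1.7, -0.1, 4.7]
gripper_width: 0.015
```

>>> {"op": "step_arm", "data": {"rows": [0,0,-0.05,0,0,0,-0.1,0,0,0,-0.1,0,0,0,0,0]}}

```text
time_s: 4.7
tcp_pos: [0.5373, -0.0318, 0.2791]
ee_rot: [3.138, -0.0, 1.578]
wrist_force: [0.1, -0.5, -5.9]
gripper_width: 0.0152
```

>>> {"op": "step_arm", "data": {"rows": [-0.05,-0.01,-0.08,0,-0.13,-0.015,-0.05,0,-0.17,-0.015,0,0,-0.17,-0.015,0,0,-0.17,-0.015,0,0,-0.17,-0.015,0,0,-0.17,-0.015,0,0,-0.17,-0.015,0,0]}}

```text
time_s: 5.5
tcp_pos: [0.514, -0.2726, 0.3013]
ee_rot: [-3.139, -0.001, 1.578]
wrist_force: [0.7, 0.1, -6.3]
gripper_width: 0.0147
```

>>> {"op": "step_arm", "data": {"rows": [-0.17,-0.015,0,0,-0.17,-0.015,0,0,-0.08,0,0,0,-0.04,0,0,0,0,0,0,0,0,0,0,0]}}

```text
time_s: 6.1
tcp_pos: [0.5103, -0.362, 0.3025]
ee_rot: [-3.141, -0.002, 1.58]
wrist_force: [0.2, 0.0, -5.1]
gripper_width: 0.0149
```

```bash
python3 - <<'E'
from h import *
c=shot("top","t2");d=shot("wrist","w2"); s=monitor.get_state();print(s["time_s"],s["tcp_pos"],s["ee_rot"],s["wrist_force"])
E
```

```text
6.2 [ 0.51046176 -0.36196636  0.30303248] [ 3.14157356e+00 -1.45131808e-03  1.58075754e+00] [ 0.85616868  0.80935727 -5.17319566]
```

View pics/t2.png

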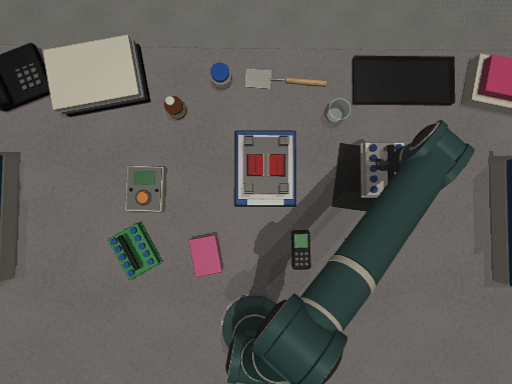

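View pics/w2.png

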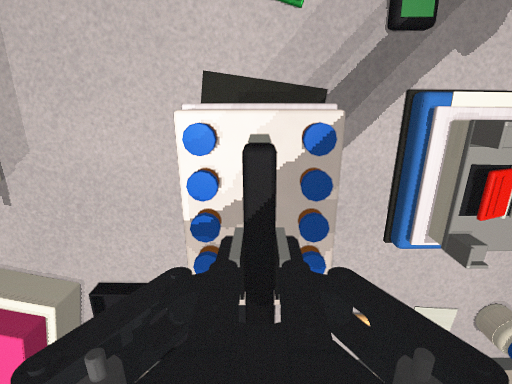

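>>> {"op": "step_arm", "data": {"rows": [-0.01,-0.02,0.15,0,0,0,0.2,0,0,0,0.2,0,0,0,0.2,0,0,0,0.15,0,0,0,0.08,0,0,0,0,0,0,0,0,0]}}

```text
time_s: 7.0
tcp_pos: [0.5068, -0.3663, 0.1086]
ee_rot: [3.14, 0.001, 1.579]
wrist_force: [1.1, 0.0, -5.2]
gripper_width: 0.0153
```

>>> {"op": "step_arm", "data": {"rows": [0,0,0.04,0,0,0,0.02,0,0,0,0.01,0,0,0,0,0,0,0,0,0]}}

```text
time_s: 7.5
tcp_pos: [0.5058, -0.3662, 0.0935]
ee_rot: [3.141, 0.0, 1.578]
wrist_force: [-0.5, -1.1, -6.2]
gripper_width: 0.0145
```

>>> {"op": "step_arm", "data": {"rows": [0,0,0.008,0,0,0,0.008,0,0,0,0.005,0,0,0,0,0]}}

```text
time_s: 7.9
tcp_pos: [0.5059, -0.3662, 0.091]
ee_rot: [3.141, -0.001, 1.578]
wrist_force: [-3.7, 3.6, 7.8]
gripper_width: 0.0151
```

>>> {"op": "step_arm", "data": {"rows": [0,0,0,0,0,0,0,0,0,0,0,0,0,0,0,0,0,0,0,0], "hand": 0.6}}

```text
time_s: 8.4
tcp_pos: [0.5058, -0.3661, 0.0891]
ee_rot: [3.141, 0.0, 1.578]
wrist_force: [0.5, -0.6, -0.5]
gripper_width: 0.0514
```

>>> {"op": "step_arm", "data": {"rows": [0,0,-0.05,0,0,0,-0.15,0,0,0,-0.25,0,0,0,-0.25,0,0,0,-0.25,0,0,0,-0.15,0,0,0,0,0]}}

```text
time_s: 9.1
tcp_pos: [0.5073, -0.3679, 0.3156]
ee_rot: [3.132, 0.005, 1.578]
wrist_force: [0.7, -0.4, -0.5]
gripper_width: 0.051
```

```bash
python3 - <<'E'
from h import *
d=shot("wrist","w3"); c=shot("top","t3"); s=monitor.get_state();print(s["time_s"],s["tcp_pos"],s["ee_rot"],s["wrist_force"])
zoom("z3",c[0]["pixels"],225,120,80,95,6)
E
```

```text
9.2 [ 0.50575034 -0.36607485  0.31023996] [3.13971500e+00 5.59084483e-04 1.57807987e+00] [ 0.59243431 -0.3722603  -0.45895611]
```

View pics/w3.png

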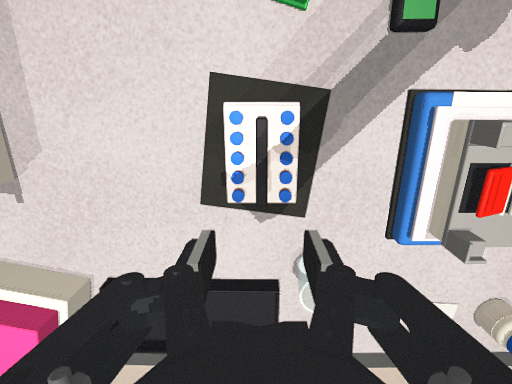

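View pics/z3.png

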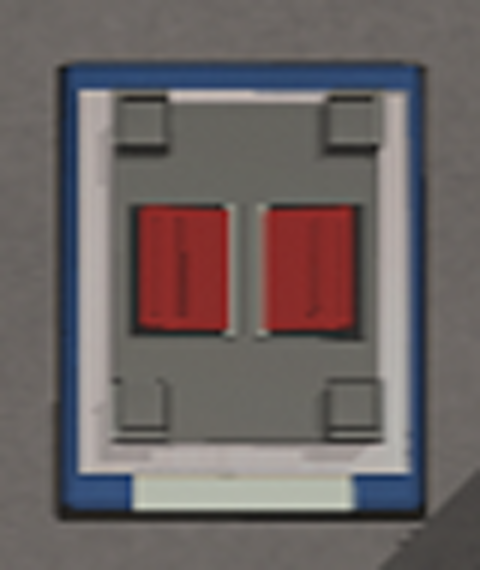

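```bash
python3 - <<'E'
from h import *
c=shot("top"); w=shot("wrist")
f=lambda u,v,z,o=(225,120):pix2w(c,((u+.5)/6-.5+o[0],(v+.5)/6-.5+o[1]),z)
q=[f(u,v,.149) for u,v in [(115,95),(381,95),(381,440),(115,440)]]
for p in q: print(p.round(4))
print("deck",np.mean(q,0))
for n,u,v,z in [("Lhinge",228,268,.117),("Lout",136,268,.137),("Rhinge",265,268,.117),("Rout",357,268,.137)]: print(n,f(u,v,z).round(4))
# rack on mat: caps at z .064
W=lambda u,v,z: pix2w(w,(u,v),z)
for n,u,v in [("c1",236,118),("c2",288,118),("c3",238,196),("c4",286,196)]: print(n,W(u,v,.064).round(4))
print(W(262,118,.104),W(262,203,.104))
E
```

```text
[0.6213 0.0387 0.149 ]
[ 0.6226 -0.0975  0.149 ]
[ 0.4458 -0.0982  0.149 ]
[0.4446 0.0369 0.149 ]
deck [ 0.53358568 -0.03001669  0.149     ]
Lhinge [ 0.5365 -0.0204  0.117 ]
Lout [0.5338 0.0273 0.137 ]
Rhinge [ 0.5367 -0.0397  0.117 ]
Rout [ 0.5349 -0.0864  0.137 ]
c1 [ 0.4441 -0.3976  0.064 ]
c2 [ 0.4436 -0.3265  0.064 ]
c3 [ 0.5567 -0.3967  0.064 ]
c4 [ 0.5562 -0.3251  0.064 ]
[ 0.44218648 -0.36249885  0.104     ] [ 0.55277686 -0.36134651  0.104     ]
```

>>> {"op": "step_arm", "data": {"rows": [0.18,0.018,0,0,0.18,0.018,0,0,0.18,0.018,0,0,0.18,0.018,0,0,0.18,0.018,0,0,0.18,0.018,0,0,0.18,0.018,0,0,0.18,0.018,0,0], "hand": 0}}

```text
time_s: 10.1
tcp_pos: [0.5316, -0.0762, 0.3076]
ee_rot: [-3.139, 0.0, 1.578]
wrist_force: [1.0, 1.0, -0.6]
gripper_width: -0.0001
```

>>> {"op": "step_arm", "data": {"rows": [0.035,0,0.1,0,0,0,0.2,0,0,0,0.2,0,0,0,0.15,0,0,0,0,0,0,0,0,0]}}

```text
time_s: 10.7
tcp_pos: [0.532, -0.071, 0.1786]
ee_rot: [-3.139, 0.0, 1.578]
wrist_force: [0.2, -0.2, 0.8]
gripper_width: -0.0002
```

>>> {"op": "step_arm", "data": {"rows": [0,0.01,0.1,0,0,0,0.03,0,0,0,0.02,0,0,0,0.02,0,0,0,0,0]}}

```text
time_s: 11.2
tcp_pos: [0.5345, -0.0708, 0.1454]
ee_rot: [3.141, -0.0, 1.578]
wrist_force: [-0.4, 0.7, -0.7]
gripper_width: -0.0
```

>>> {"op": "step_arm", "data": {"rows": [0,0,0.02,0,0,0,0.02,0,0,0,0,0]}}

```text
time_s: 11.5
tcp_pos: [0.5353, -0.0723, 0.1381]
ee_rot: [3.139, 0.001, 1.577]
wrist_force: [-1.4, -2.3, 9.1]
gripper_width: -0.0
```

>>> {"op": "step_arm", "data": {"rows": [0,0,0.02,0,0,0,0.015,0,0,0,0,0]}}

```text
time_s: 11.8
tcp_pos: [0.534, -0.0706, 0.1296]
ee_rot: [-3.141, -0.0, 1.578]
wrist_force: [-0.2, 0.4, 0.0]
gripper_width: -0.0002
```

>>> {"op": "step_arm", "data": {"rows": [0,0,-0.15,0,0.05,0,-0.05,0,0.18,0,0,0,0.18,0,0,0,0,0,0.1,0,0,0,0.03,0,0,0,0,0]}}

```text
time_s: 12.5
tcp_pos: [0.5334, 0.0117, 0.1437]
ee_rot: [-3.14, -0.0, 1.578]
wrist_force: [-1.2, 0.8, 4.3]
gripper_width: 0.0002
```

```bash
python3 - <<'E'
from h import *
d=shot("wrist","w4"); c=shot("scene","s4");s=monitor.get_state();print(s["time_s"],s["tcp_pos"])
zoom("z4",c[0]["pixels"],170,160,120,100,5)
E
```

```text
12.6 [0.53387835 0.01037044 0.14434372]
```

View pics/w4.png

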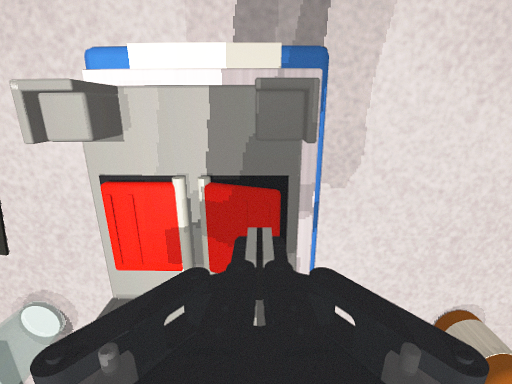

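Right clip (left in image, ~(145,228)) lies flat; the left one is still tilted under the fingertips. Press it.

>>> {"op": "step_arm", "data": {"rows": [0,0,0.02,0,0,0,0.02,0,0,0,0.02,0,0,0,0.01,0,0,0,0,0]}}

```text
time_s: 13.1
tcp_pos: [0.5334, 0.0104, 0.1296]
ee_rot: [-3.141, 0.001, 1.577]
wrist_force: [-0.1, 0.7, 0.1]
gripper_width: 0.0003
```

>>> {"op": "step_arm", "data": {"rows": [0,0,-0.2,0,0,0,-0.25,0,0,0,-0.25,0,0,0,-0.2,0,0,0,0,0], "hand": 0.6}}

```text
time_s: 13.6
tcp_pos: [0.5368, 0.0106, 0.3162]
ee_rot: [3.13, -0.002, 1.577]
wrist_force: [0.9, -0.3, 0.5]
gripper_width: 0.0511
```

```bash
python3 - <<'E'
from h import *
d=shot("wrist","w5"); s=monitor.get_state();print(s["time_s"],s["tcp_pos"])
E
```

```text
13.65 [0.53517378 0.01079792 0.31300134]
```

View pics/w5.png

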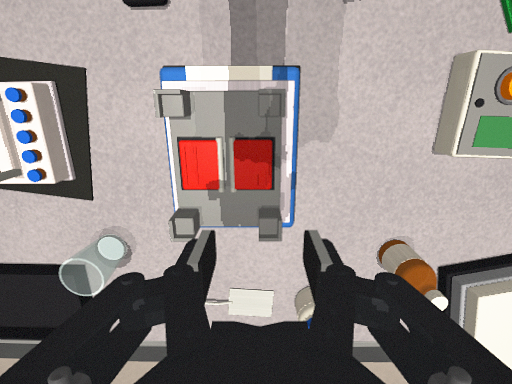

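>>> {"op": "step_arm", "data": {"rows": [-0.21,-0.018,0,0,-0.21,-0.018,0,0,-0.21,-0.018,0,0,-0.21,-0.018,0,0,-0.21,-0.018,0,0,-0.21,-0.018,0,0,-0.21,-0.018,0,0,-0.21,-0.018,0,0]}}

```text
time_s: 14.45
tcp_pos: [0.5063, -0.3264, 0.3083]
ee_rot: [-3.139, -0.001, 1.578]
wrist_force: [1.2, -0.5, 0.7]
gripper_width: 0.0513
```

>>> {"op": "step_arm", "data": {"rows": [-0.15,0,0,0,-0.055,0,0,0,0,0,0,0,0,0,0,0]}}

```text
time_s: 14.85
tcp_pos: [0.5079, -0.3643, 0.309]
ee_rot: [-3.14, -0.002, 1.579]
wrist_force: [-0.6, 0.5, 0.2]
gripper_width: 0.0512
```

```bash
python3 - <<'E'
from h import *
d=shot("wrist","w6"); s=monitor.get_state();print(s["time_s"],s["tcp_pos"],s["ee_rot"])
print(w2pix(d,s["tcp_pos"]+np.array([0,0,-.2])))
for x in (.445,.565): print(w2pix(d,(x,-.366,.104)))
E
```

```text
14.9 [ 0.50829247 -0.3638992   0.30934901] [-3.14092523e+00 -1.79789536e-03  1.58041551e+00]
[259.21667959 169.83404166]
[257.92969903 118.32564674]
[257.30192142 209.754235  ]
```

View pics/w6.png

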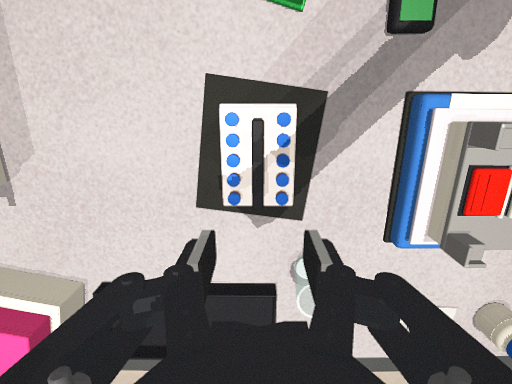

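>>> {"op": "step_arm", "data": {"rows": [-0.01,-0.012,0.2,0,0,0,0.2,0,0,0,0.2,0,0,0,0.2,0,0,0,0.15,0,0,0,0.08,0,0,0,0,0,0,0,0,0]}}

```text
time_s: 15.7
tcp_pos: [0.5063, -0.3679, 0.1053]
ee_rot: [3.14, 0.001, 1.579]
wrist_force: [0.3, -0.0, 0.3]
gripper_width: 0.0516
```

>>> {"op": "step_arm", "data": {"rows": [0.008,0,0.04,0,0,0,0.03,0,0,0,0,0,0,0,0,0]}}

```text
time_s: 16.1
tcp_pos: [0.5054, -0.3665, 0.0903]
ee_rot: [3.141, 0.0, 1.578]
wrist_force: [-0.7, -0.7, 0.4]
gripper_width: 0.0513
```

>>> {"op": "step_arm", "data": {"rows": [0,0,0,0,0,0,0,0,0,0,0,0,0,0,0,0,0,0,0,0,0,0,0,0], "hand": 0}}

```text
time_s: 16.7
tcp_pos: [0.5054, -0.3662, 0.0904]
ee_rot: [3.141, -0.0, 1.578]
wrist_force: [-1.2, 2.6, 5.1]
gripper_width: 0.0148
```

>>> {"op": "step_arm", "data": {"rows": [0,0,-0.08,0,0,0,-0.15,0,0,0,-0.2,0,0,0,-0.2,0,0,0,-0.2,0,0,0,-0.2,0,0,0,-0.1,0,0,0,0,0]}}

```text
time_s: 17.5
tcp_pos: [0.5059, -0.3678, 0.3195]
ee_rot: [3.136, 0.003, 1.577]
wrist_force: [-0.4, -0.1, -6.0]
gripper_width: 0.0146
```

>>> {"op": "step_arm", "data": {"rows": [0.08,0.01,0,0,0.16,0.018,0,0,0.18,0.018,0,0,0.18,0.018,0,0,0.18,0.018,0,0,0.18,0.018,0,0,0.18,0.018,0,0,0.18,0.018,0,0]}}

```text
time_s: 18.3
tcp_pos: [0.529, -0.0996, 0.3137]
ee_rot: [-3.137, -0.001, 1.579]
wrist_force: [0.4, 0.5, -6.2]
gripper_width: 0.0152
```

>>> {"op": "step_arm", "data": {"rows": [0.15,0.01,0,0,0.1,0,0,0,0.05,0,0,0,0.03,0,0,0,0,0,0,0,0,0,0,0]}}

```text
time_s: 18.9
tcp_pos: [0.5319, -0.0376, 0.3158]
ee_rot: [-3.141, 0.001, 1.576]
wrist_force: [-0.3, 0.7, -5.9]
gripper_width: 0.0149
```

>>> {"op": "step_arm", "data": {"rows": [0.03,0.012,0.05,0,0,0,0.1,0,0,0,0.1,0,0,0,0.05,0,0,0,0,0,0,0,0,0]}}

```text
time_s: 19.5
tcp_pos: [0.5349, -0.0305, 0.2564]
ee_rot: [3.141, 0.0, 1.578]
wrist_force: [1.3, -0.6, -4.0]
gripper_width: 0.015
```

```bash
python3 - <<'E'
from h import *
d=shot("wrist","w7"); c=shot("scene");t=shot("top"); s=monitor.get_state();print(s["time_s"],s["tcp_pos"],s["ee_rot"])
zoom("s7",c[0]["pixels"],170,140,130,110,6)
zoom("t7",t[0]["pixels"],215,115,100,100,6)
E
```

```text
19.65 [ 0.53517436 -0.0303136   0.25711338] [ 3.13952204e+00 -1.98137051e-04  1.57792824e+00]
```

View pics/w7.png

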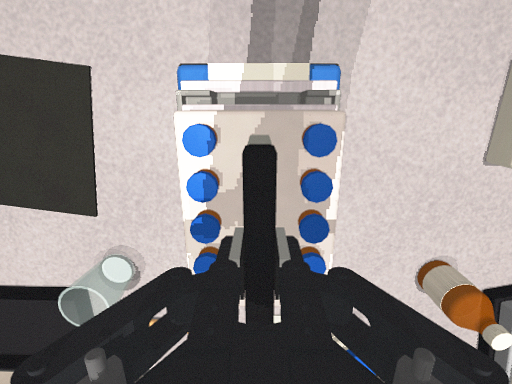

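View pics/s7.png

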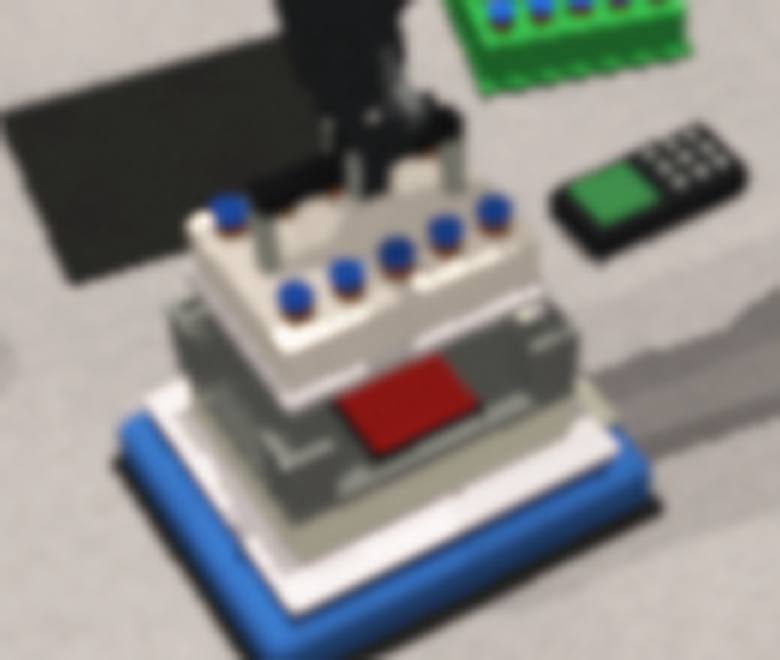

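>>> {"op": "step_arm", "data": {"rows": [-0.006,-0.003,0.04,0,0,0,0.04,0,0,0,0.03,0,0,0,0,0,0,0,0,0]}}

```text
time_s: 20.15
tcp_pos: [0.5338, -0.0314, 0.2338]
ee_rot: [-3.141, 0.0, 1.578]
wrist_force: [1.1, -0.3, -6.0]
gripper_width: 0.0147
```

>>> {"op": "step_arm", "data": {"rows": [0,0,0.015,0,0,0,0.01,0,0,0,0.008,0,0,0,0,0]}}

```text
time_s: 20.55
tcp_pos: [0.5339, -0.0314, 0.2275]
ee_rot: [3.142, -0.0, 1.578]
wrist_force: [0.4, 1.2, -5.0]
gripper_width: 0.0144
```

>>> {"op": "step_arm", "data": {"rows": [0,0,0.006,0,0,0,0,0]}}

```text
time_s: 20.75
tcp_pos: [0.534, -0.0314, 0.2274]
ee_rot: [3.141, -0.001, 1.578]
wrist_force: [-4.5, 0.4, 5.1]
gripper_width: 0.0149
```

Contact on the posts at the expected height; release and look.

>>> {"op": "step_arm", "data": {"rows": [0,0,0,0,0,0,0,0,0,0,0,0,0,0,0,0,0,0,0,0], "hand": 0.6}}

```text
time_s: 21.25
tcp_pos: [0.534, -0.0314, 0.2263]
ee_rot: [3.141, 0.0, 1.578]
wrist_force: [-0.4, -0.4, 0.4]
gripper_width: 0.0512
```

>>> {"op": "step_arm", "data": {"rows": [0,0,-0.05,0,0,0,-0.15,0,0,0,-0.25,0,0,0,-0.1,0,0,0,0,0]}}

```text
time_s: 21.75
tcp_pos: [0.5358, -0.0317, 0.3407]
ee_rot: [3.134, -0.001, 1.578]
wrist_force: [0.8, -0.6, -0.7]
gripper_width: 0.0514
```

>>> {"op": "step_arm", "data": {"rows": [0.2,0,0,0,0.2,0,0,0,0.2,0,0,0,0.2,0,0,0,0.2,0,0,0,0,0,0,0], "hand": 0}}

```text
time_s: 22.35
tcp_pos: [0.5307, 0.1754, 0.335]
ee_rot: [-3.139, -0.002, 1.588]
wrist_force: [-0.2, 0.6, 0.2]
gripper_width: -0.0002
```

```bash
python3 - <<'E'
from h import *
t=shot("top","t8");c=shot("scene"); d=shot("wrist","w8"); s=monitor.get_state();print(s["time_s"],s["tcp_pos"],s["ee_rot"])
zoom("t8z",t[0]["pixels"],215,115,100,100,6)
zoom("s8",c[0]["pixels"],170,140,130,110,6)
E
```

```text
22.5 [0.53218417 0.1677455  0.33563401] [-3.14052865e+00  1.31676020e-03  1.57771507e+00]
```

View pics/t8z.png

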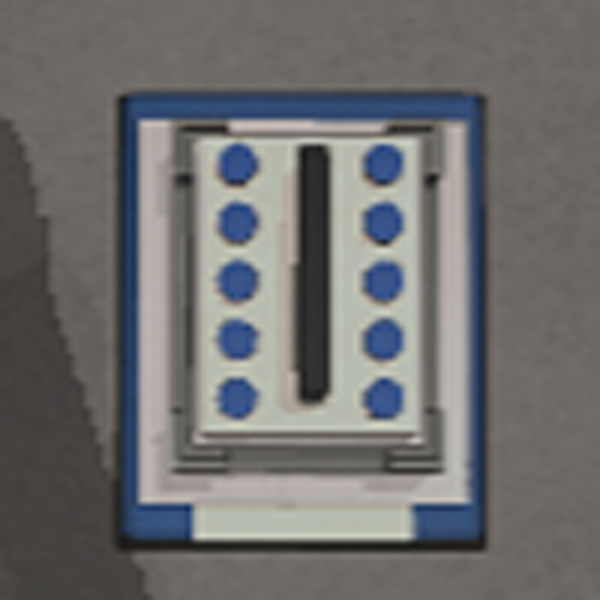

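View pics/s8.png

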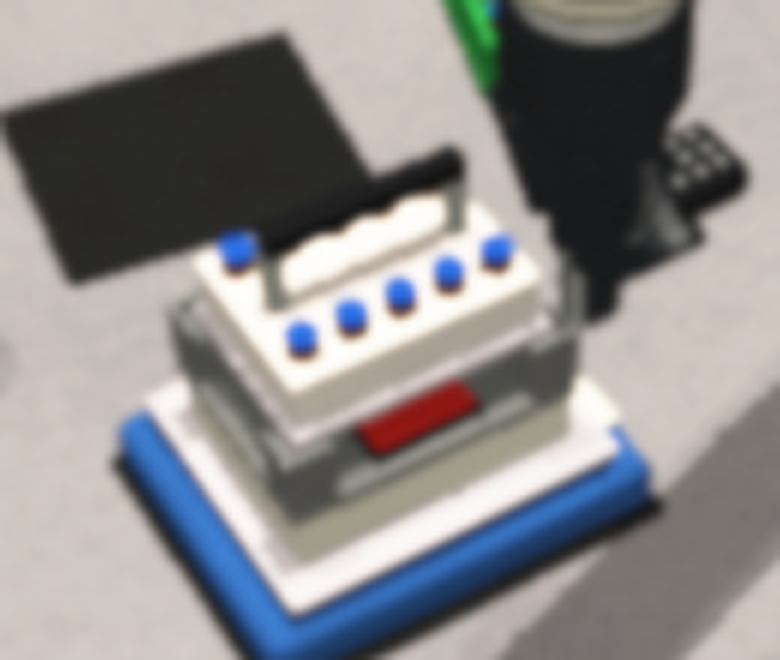

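View pics/w8.png

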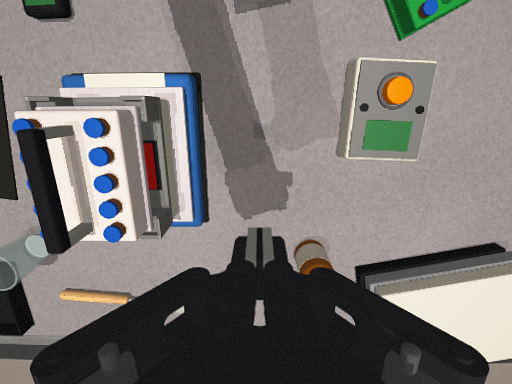

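```bash
python3 - <<'E'
from h import *
d=shot("wrist"); print(pix2w(d,(398,91),.069)); t=shot("top")
f=lambda u,v,z:pix2w(t,((u+.5)/6-.5+215,(v+.5)/6-.5+115),z)
print(f(314,274,.241)); print(np.mean([f(u,v,.201) for u,v in [(237,165),(384,164),(384,399),(238,398)]],0))
s=monitor.get_state();print(s["tcp_pos"],s["ee_rot"])
E
```

```text
[0.43252038 0.36294466 0.069     ]
[ 0.53394199 -0.03038248  0.241     ]
[ 0.5353352  -0.02994754  0.201     ]
[0.53253305 0.16681749 0.33607233] [-3.14125786e+00  7.53908279e-04  1.57553627e+00]
```

>>> {"op": "step_arm", "data": {"rows": [0.16,-0.08,0,0,0.2,-0.1,0,0,0.2,-0.1,0,0,0.2,-0.1,0.1,0,0.2,-0.1,0.2,0,0,0,0.2,0,0,0,0.2,0,0,0,0,0]}}

```text
time_s: 23.4
tcp_pos: [0.4361, 0.3498, 0.1981]
ee_rot: [-3.134, 0.008, 1.576]
wrist_force: [-0.8, -1.7, 0.3]
gripper_width: 0.0001
```

```bash
python3 - <<'E'
from h import *
d=shot("wrist","w9"); s=monitor.get_state();print(s["tcp_pos"],s["ee_rot"])
print(w2pix(d,(.432,.365,.069)), w2pix(d,(.463,.364,.053)))
E
```

```text
[0.43795825 0.35105826 0.20129524] [-3.13816699  0.00402429  1.57598576]
[275.20100306 182.20171071] [272.92757092 205.31944469]
```

View pics/w9.png

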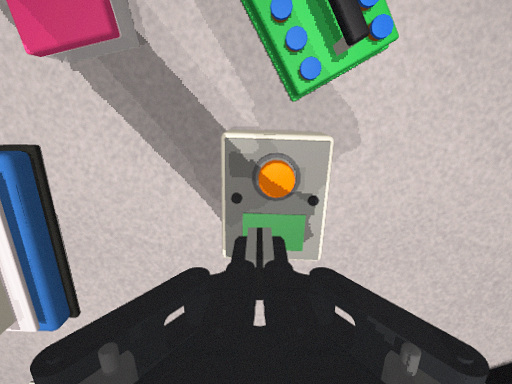

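>>> {"op": "step_arm", "data": {"rows": [0.072,-0.032,0.1,0,0,0,0.2,0,0,0,0.15,0,0,0,0,0,0,0,0,0]}}

```text
time_s: 23.95
tcp_pos: [0.4336, 0.3679, 0.1152]
ee_rot: [3.139, -0.002, 1.577]
wrist_force: [1.1, 1.0, 0.8]
gripper_width: 0.0003
```

>>> {"op": "step_arm", "data": {"rows": [-0.01,-0.01,0.08,0,0,0,0.02,0,0,0,0,0,0,0,0,0]}}

```text
time_s: 24.35
tcp_pos: [0.4309, 0.3663, 0.0946]
ee_rot: [3.14, -0.002, 1.578]
wrist_force: [-0.7, -0.5, -0.4]
gripper_width: 0.0
```

```bash
python3 - <<'E'
from h import *
d=shot("wrist","w10"); s=monitor.get_state();print(s["tcp_pos"],s["wrist_force"])
E
```

```text
[0.43070637 0.36619921 0.09439981] [0.78792206 0.11485151 0.19960739]
```

View pics/w10.png

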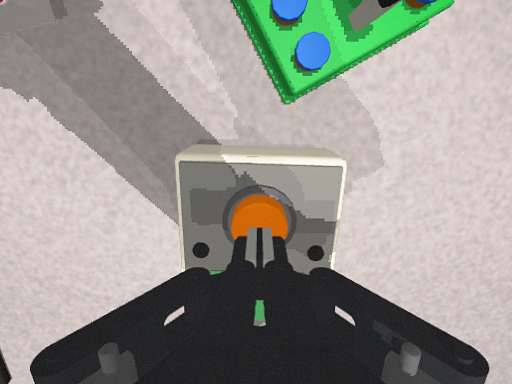

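>>> {"op": "step_arm", "data": {"rows": [0,0,0.05,0,0,0,0.02,0,0,0,0,0]}}

```text
time_s: 24.7
tcp_pos: [0.4299, 0.3657, 0.0786]
ee_rot: [-3.141, 0.0, 1.578]
wrist_force: [-0.3, -0.9, 3.7]
gripper_width: -0.0
```

>>> {"op": "step_arm", "data": {"rows": [0,0,0.015,0,0,0,0.015,0,0,0,0,0]}}

```text
time_s: 25.0
tcp_pos: [0.4299, 0.3657, 0.0731]
ee_rot: [-3.141, -0.0, 1.578]
wrist_force: [-0.9, -0.5, 5.9]
gripper_width: 0.0001
```

>>> {"op": "step_arm", "data": {"rows": [0,0,0.01,0,0,0,0.01,0,0,0,0,0]}}

```text
time_s: 25.3
tcp_pos: [0.43, 0.3658, 0.0719]
ee_rot: [-3.141, -0.001, 1.578]
wrist_force: [-6.6, -5.5, 26.3]
gripper_width: 0.0
```

>>> {"op": "step_arm", "data": {"rows": [0,0,-0.08,0,0,0,-0.2,0,0,0,-0.25,0,0,0,-0.25,0,0,0,0,0,0,0,0,0,0,0,0,0]}}

```text
time_s: 26.0
tcp_pos: [0.4291, 0.3649, 0.2236]
ee_rot: [-3.14, 0.002, 1.578]
wrist_force: [-0.4, -0.4, 0.3]
gripper_width: -0.0001
```

```bash
python3 - <<'E'
from h import *
d=shot("top","t11"); w=shot("wrist","w11");s=monitor.get_state();print(s["time_s"],s["tcp_pos"],s["wrist_force"],abs(s["qvel"]).max())
E
```

```text
26.1 [0.42908532 0.36488383 0.22309826] [-0.34769677  0.06044297  0.27526971] 0.00723847503468586
```

View pics/t11.png

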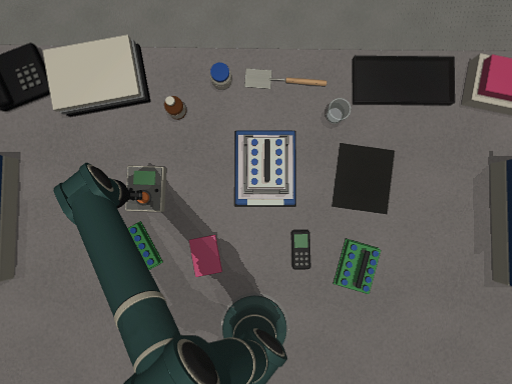

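View pics/w11.png

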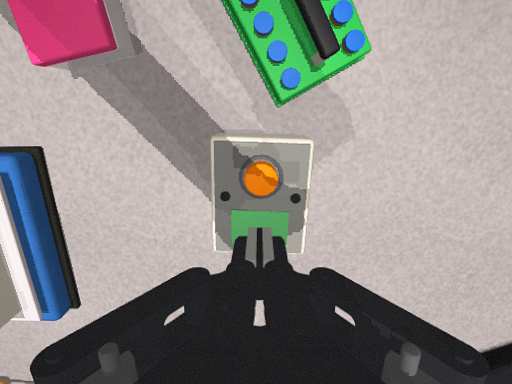

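The top view shows the rack on its posts near (266,163). The bottle at (175,107) and the beaker at (338,110) have not moved. The wrist view shows the button up and clear at (262,178).

```bash
python3 -c "
from h import *
print(workorder.job_done())"
```

```text
the job is handed in; nothing more can be done
None
```

The job is done and handed in at about 26 s of the 72 s allowed; the hand-in gave no verdict.

**What I did:** I lifted the rack off and stood it on the black mat. I pressed both red clips flat, put the rack back on the posts and let go. Then I pressed the orange button to its hard stop (about 26 N) and released it.

**Last checks:**
- **Rack:** the top camera put its centre within about 2 mm of the middle of the posts. The gripper had let go, and the rack sat between the guide lips.
- **Clips:** both looked flat in the wrist picture after pressing. With the rack back on, I could only see one of them, and it was still flat.
- **Button:** it looked up again after release; I judged this from the picture and did not measure it.
- **Bottle and beaker:** both are where they started, as far as the top picture shows.
- **Robot:** it was at rest and touching nothing, with wrist force close to zero.

**Disagreements:**
- One wrist-camera reading of the rack on the mat was about 5 mm off the arm's own position. A second picture from a settled pose agreed with the arm.
- The top and wrist cameras differed by 3 to 4 mm on the button's position. I corrected this from a closer picture before pressing.

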